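# Refill the empty cells of the bottle carrier

## Task

Two of the six cells of the blue bottle carrier are empty. Find them and set the two spare white bottles with red caps, which stand on the bench just left of the carrier, upright in them, one bottle to a cell and down on the cell's floor; set them down rather than dropping them. Leave the four bottles already in the carrier and the brown bottle where they are, and knock nothing over.

Things in the scene. Friction and masses are not known exactly. Their poses are not given: they have to be found in the camera images.
- carrier: fixed blue bottle carrier, 184 (x) by 208 (y) by 36 mm high, origin on the bench under its centre. Six open square cells: two rows of three, rows 112 mm apart along its x, cells 68 mm apart along its y, a 40 mm channel between the rows. Cells: 64 mm square inside, walls 4 mm thick, 36 mm high, floor 5 mm above the bench. Two grey bows, 46 mm high, cross the channel ends. Two cells are empty; which ones varies
- cell_0 (a point): centre of the floor of carrier cell 0 (the row nearer the robot, right-hand cell as the robot sees it), 5 mm above the bench
- cell_1 (a point): centre of the floor of carrier cell 1 (the row nearer the robot, middle cell as the robot sees it), 5 mm above the bench
- cell_2 (a point): centre of the floor of carrier cell 2 (the row nearer the robot, left-hand cell as the robot sees it), 5 mm above the bench
- cell_3 (a point): centre of the floor of carrier cell 3 (the row farther from the robot, right-hand cell as the robot sees it), 5 mm above the bench
- cell_4 (a point): centre of the floor of carrier cell 4 (the row farther from the robot, middle cell as the robot sees it), 5 mm above the bench
- cell_5 (a point): centre of the floor of carrier cell 5 (the row farther from the robot, left-hand cell as the robot sees it), 5 mm above the bench
- spare_1: spare: white plastic bottle with a red screw cap and a red label band, upright; 52 mm in diameter, 105 mm high, sides straight to about 70 mm up, then a shoulder; cap 32 mm in diameter, 93 to 105 mm up; about 0.2 kg; origin: centre of its underside, z up. It stands on the bench to the left of the carrier
- spare_2: spare: white plastic bottle with a red screw cap and a red label band, upright; 52 mm in diameter, 105 mm high, sides straight to about 70 mm up, then a shoulder; cap 32 mm in diameter, 93 to 105 mm up; about 0.2 kg; origin: centre of its underside, z up. It stands on the bench to the left of the carrier
- kept_1: already in one of the carrier's cells (which one varies), up to 6 mm off the cell's centre: white plastic bottle with a red screw cap and a red label band, upright; 52 mm in diameter, 105 mm high, sides straight to about 70 mm up, then a shoulder; cap 32 mm in diameter, 93 to 105 mm up; about 0.2 kg; origin: centre of its underside, z up.
- kept_2: already in one of the carrier's cells (which one varies), up to 6 mm off the cell's centre: white plastic bottle with a red screw cap and a red label band, upright; 52 mm in diameter, 105 mm high, sides straight to about 70 mm up, then a shoulder; cap 32 mm in diameter, 93 to 105 mm up; about 0.2 kg; origin: centre of its underside, z up.
- kept_3: already in one of the carrier's cells (which one varies), up to 6 mm off the cell's centre: white plastic bottle with a red screw cap and a red label band, upright; 52 mm in diameter, 105 mm high, sides straight to about 70 mm up, then a shoulder; cap 32 mm in diameter, 93 to 105 mm up; about 0.2 kg; origin: centre of its underside, z up.
- kept_4: already in one of the carrier's cells (which one varies), up to 6 mm off the cell's centre: white plastic bottle with a red screw cap and a red label band, upright; 52 mm in diameter, 105 mm high, sides straight to about 70 mm up, then a shoulder; cap 32 mm in diameter, 93 to 105 mm up; about 0.2 kg; origin: centre of its underside, z up.
- amber: brown bottle with a white cap, not wanted in the carrier; 60 mm in diameter, 125 mm high, about 0.3 kg; stands upright on the bench among the spares; origin: centre of its underside
Mind the look-alikes: they are no part of the job. What is shaped like the spare_2 but pink is not meant.

How it is judged:
By the outcome, as a careful person would: the job done as asked, in the order asked, and still so for the second after the job is handed in, with the robot touching nothing.
It also fails if it takes over 51 s, if anything falls off the work surface, if the arm or the gripper's body presses on something with over 40 N, if the wrist force passes 120 N, or if a joint passes its speed limit or range.

## Robot

A 6-joint arm with a two-finger parallel gripper is mounted at the origin on a cart in front of the work surface, level with it; the furniture and walls round the work are solid. World frame = base frame: x ahead of the robot, y to its left, z up, the work surface at z = 0. Lengths are in m, angles in rad, forces in N, time in s.
With the tool pointing down it reaches from about 0.375 to 0.9 m from the base axis. Payload 3.1 kg.
Tool frame: the origin (TCP) lies where the fingers leave the gripper's body, on its centre line; the fingertips stand 73 mm ahead of it and the grasp point (between the pads) lies 54 mm ahead of it; z points along the fingers, y is the direction in which the jaws open and shut (so a half turn about z gives the same grasp; the last joint's range is limited). The gripper opens to 85 mm and grips with 20 to 120 N. Pads are 22 mm wide; open, the fingers measure 114 mm over their backs; the gripper's body (76 mm by 85 mm) begins 54 mm behind the grasp point. The pads swing forward as they close: fully open they stand 13 mm farther back than shut.
Start: joints at [-1.438, 0.527, 1.433, -0, 1.181, -0.178], TCP at [0.191, -0.595, 0.304] pointing down, gripper open.
Joint ranges: [-3.08, 3.08], [-0.75, 2.2], [0.22, 2.44], [-1.43, 4.57], [0, 2.65], [-2.85, 2.85]. Speed limits (rad/s): [2.79, 2.79, 3.14, 3.14, 3.14, 3.14].

## Interface

Orientations are given as a unit quaternion [w, x, y, z].
In Python, from station import arm gives the robot as it stands.
- The arm moves only by the shell command python3 -m inch 'ROWS' [FORCE]. ROWS is a JSON object of lists of equal length, an entry for each row: "delta_pos": the shift along the tool's x, y, z in cm, a list of three; "twist": the turn, a rotation vector about the tool's x, y, z in rad, a list of three; "jaw": the opening, from 0 (shut) to 1 (fully open). In form: {"delta_pos": [[x, y, z], ...], "twist": [[ax, ay, az], ...], "jaw": [jaw, ...]}. A call has 1 to 10 rows; each row is the pose to reach, as a shift and turn from the pose commanded when the call began, along the tool's axes at that moment; what a row does not reach only later rows make up. A row lasts 1/10 s, in which the tool goes at most 50 mm and 8.59 degrees, less where a joint would pass 70% of its speed; a pose out of reach is approached as far as the arm can. A call with a gripper value outside its range is refused whole. The fingers move at their own pace and stop on an object; FORCE is the grip in N (left out, the last holds). Time passes only in rows, so rows that repeat a pose let the fingers close. It gives the time, the measured TCP pose, the force and the opening at its end, in the units of the state.
- arm.get_state(): the state, without advancing time (a new reading comes with each control period).
- arm.camera(name): name is "scene" or "side" or "wrist"; returns the picture (384x512x3 uint8, blue, green, red); there is no depth.
- arm.camera_params(name): a dict with "fx", "fy", "cx", "cy" (pixels), "extrinsics" (4x4, takes a point from world to camera coordinates). Camera axes: x right, y up, looking along -z (the intrinsics and any distortion apply to the point x, -y, -z); pixel columns grow to the right and rows downward; lengths in m; the calibration is good to about 2 mm. A picture is of the moment at which its call begins: read the wrist's pose just before it. camera_params takes no time and is no camera call; for the wrist camera it gives the pose at the moment of the call.
- arm.close_job(): hands the job in, once; it reports no verdict.
Trained networks look in the newest picture that a camera, given by its name, has taken for a name from the list of things; names that differ only in an ending like _2 or _b are one class to them, and where a whole thing is asked for, a point or a joint stands for the part that bears it (a point fixed in the world has none). Each returns a list of dicts, best first, with "conf" (0 to 1); they miss things now and then, are a little off and sometimes report something else, mostly with a low value. They report only what shows in the picture. A call takes as long as a camera call. They do not tell look-alikes from the thing itself.
- arm.find_in(query, camera): "box" ([left, top, right, bottom] as shares, 0 to 1, of the picture: columns of its width, rows of its height, round what is visible of it).
- arm.regions_of(query, camera): "pixels" (384x512 bool, what is visible of it) and "box" ([left, top, right, bottom] as shares, 0 to 1, of the picture: columns of its width, rows of its height, round what is visible of it).
The state is a dict: "time_s": time; "qpos": joint angles; "qvel": joint speeds; "effort": joint torques, N m; "eef_pos": TCP position; "tcp_rot": TCP orientation; "contact_force": force on the tool from outside, world axes, zero at the start; "wrist_torque": the same for the moment, N m; "gripper_width": finger opening in m.
Only numpy, scipy, OpenCV 4.12 (cv2) and the standard library are available. Lean on these libraries where they do the work, as an engineer would, in place of code of your own. Each camera call takes 0.05 s, during which the arm holds its last target.

## Working session

There is one attempt and no reset: what is moved stays moved. The work goes in short steps, Python scripts to look and compute and a shell command to move; the robot and the scene stay as the last step left them, time stands still between calls to the robot, and variables do not carry over. Pictures are saved under pics/ and viewed, and the job is handed in when it is done.

```bash
mkdir -p pics; ls; cat > h.py <<'E'
import numpy as np,cv2
from station import arm
def shot(c,n):
    im=np.array(arm.camera(c)); cv2.imwrite(f'pics/{n}.png',im); return im
def ray(c,u,v,z,P=None):
    P=P or arm.camera_params(c); E=np.array(P['extrinsics']); R=E[:3,:3];t=E[:3,3]
    d=R.T@np.array([(u-P['cx'])/P['fx'],-(v-P['cy'])/P['fy'],-1.]); o=-R.T@t
    return o+d*(z-o[2])/d[2]
def proj(c,p,P=None):
    P=P or arm.camera_params(c); E=np.array(P['extrinsics']); q=E[:3,:3]@np.array(p)+E[:3,3]
    return np.array([P['cx']+P['fx']*q[0]/-q[2],P['cy']+P['fy']*(-q[1])/-q[2]])
E
python3 - <<'E'
from h import *
a=shot('scene','s0');b=shot('side','d0')
for c in('scene','side'):
    P=arm.camera_params(c);print(c,{k:(v if k!='extrinsics' else np.round(v,3)) for k,v in P.items()})
    for q in('spare_1','amber','carrier'):
        for r in arm.find_in(q,c): print(q,round(r['conf'],2),np.round(np.array(r['box'])*[512,384,512,384],1))
s=arm.get_state();print(s['eef_pos'],s['tcp_rot'],s['time_s'])
E
```

```text
pics
scene {'fx': 490.76730972027116, 'fy': 490.76730972027116, 'cx': 261.5176165245209, 'cy': 188.19787530135713, 'extrinsics': array([[-0.826, -0.564,  0.02 ,  0.582],
       [ 0.404, -0.566,  0.718, -0.076],
       [-0.393,  0.601,  0.696, -1.05 ],
       [ 0.   ,  0.   ,  0.   ,  1.   ]])}
spare_1 0.96 [210.2 212.4 236.3 268.9]
spare_1 0.93 [265.5 191.9 291.4 240.7]
spare_1 0.89 [154.6 238.2 188.7 288.5]
spare_1 0.5 [257.1 117.3 369.2 194.8]
amber 0.89 [204.7 154.3 233.  212.6]
amber 0.7 [258.  117.5 371.3 193.6]
carrier 0.67 [260.  118.3 370.9 195.2]
carrier 0.55 [309.6  92.5 329.9 135. ]
side {'fx': 467.9447348320819, 'fy': 467.9447348320819, 'cx': 256.35274132521744, 'cy': 193.7909089381134, 'extrinsics': array([[-0.87 , -0.493,  0.026,  0.579],
       [ 0.229, -0.357,  0.906, -0.072],
       [-0.438,  0.793,  0.423, -1.202],
       [ 0.   ,  0.   ,  0.   ,  1.   ]])}
spare_1 0.79 [257.7 192.5 283.6 239. ]
spare_1 0.61 [169.  215.  195.8 269.5]
spare_1 0.57 [212.3 202.8 235.6 251.8]
amber 0.79 [206.6 169.  225.6 219.4]
amber 0.73 [244.9 161.9 342.1 211.6]
amber 0.31 [257.5 189.8 282.5 240.8]
carrier 0.26 [211.9 201.  238.  252.6]
[ 0.19113555 -0.59495991  0.30375532] [-1.70793322e-04  9.87949059e-01  1.54779285e-01 -1.63912016e-05] 0.4
```

View pics/s0.png

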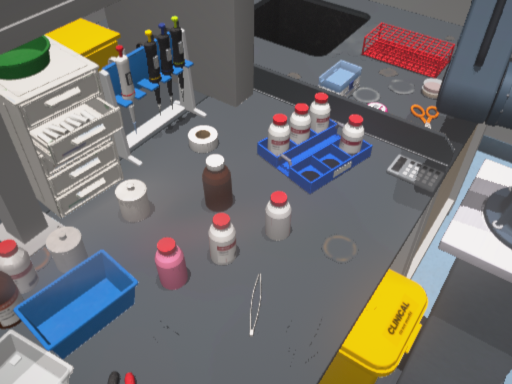

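View pics/d0.png

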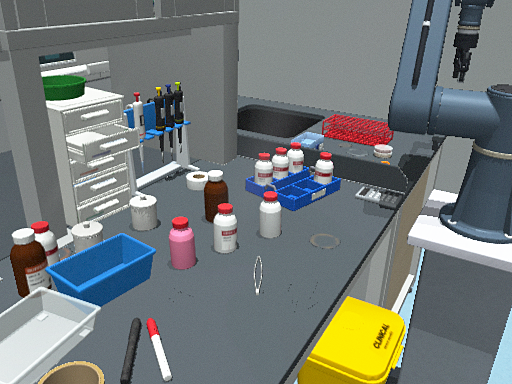

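```bash
python3 - <<'E'
import cv2
a=cv2.imread('pics/s0.png')[90:300,140:400]
cv2.imwrite('pics/s0z.png',cv2.resize(a,None,fx=2.8,fy=2.8,interpolation=cv2.INTER_CUBIC))
E
```

```text
(no output)
```

View pics/s0z.png

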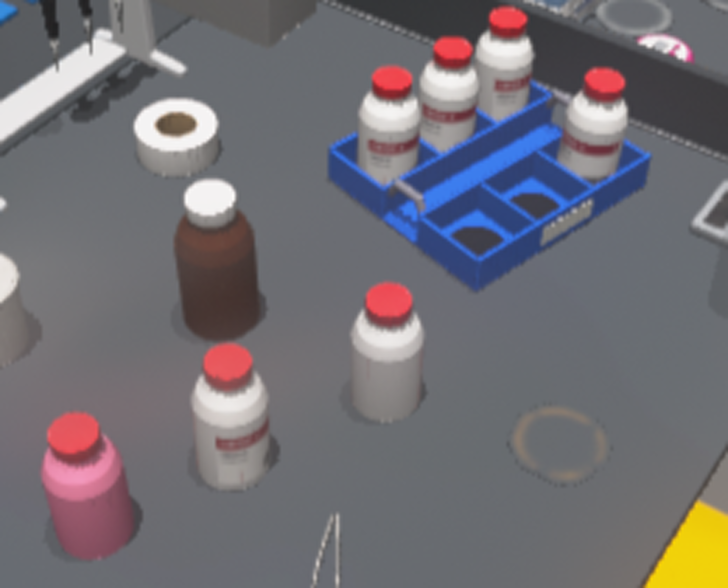

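Empty cells look to be 1 and 2, which are the near row's middle and left cells, seen dark and open at about (335,160) and (307,170). The row with three bottles at (279,130), (300,120) and (320,110) is the far one. Near (353,133) is cell 0. Candidates for the spares are white (222,240), white (278,215) and pink (170,265). Pink is excluded by the brief. Another white bottle at (14,265) is far away by the drawers, so it isn't "just left of the carrier". Next I'll measure.

```bash
cat >> h.py <<'E'
from scipy.optimize import least_squares
def caps(im):
    hsv=cv2.cvtColor(im,cv2.COLOR_BGR2HSV)
    m=(((hsv[...,0]<6)|(hsv[...,0]>174))&(hsv[...,1]>150)&(hsv[...,2]>120)).astype(np.uint8)
    n,l,s,c=cv2.connectedComponentsWithStats(m)
    return [(c[i],s[i]) for i in range(1,n) if 60<s[i,4]<900]
def tri(obs):
    f=lambda p:np.concatenate([proj(c,p)-uv for c,uv in obs])
    r=least_squares(f,[.6,0,.1]);return r.x,np.abs(r.fun).max()
E
python3 - <<'E'
from h import *
L={}
for c,n in(('scene','s0'),('side','d0')):
    im=cv2.imread(f'pics/{n}.png')
    L[c]=caps(im)
    for u,s in L[c]: print(c,np.round(u,1),s,np.round(ray(c,*u,.099),3))
for u,s in L['scene']:
  for v,t in L['side']:
    p,e=tri([('scene',u),('side',v)])
    if e<2 and abs(p[2]-.1)<.012: print(np.round(u),np.round(v),np.round(p,4),round(e,2))
# carrier: candidates
for z,(u,v) in ((.036,(258,148)),(.036,(310,181)),(.036,(371,146)),(0,(310,188))):print(np.round(ray('scene',u,v,z),3))
E
```

```text
scene [320.8  97.3] [315  93  13  10 106] [ 0.542 -0.015  0.099]
scene [301. 108.] [295 103  14  11 117] [0.558 0.053 0.099]
scene [279.4 118.8] [273 114  14  11 117] [0.576 0.12  0.099]
scene [355.2 119.3] [349 114  14  12 119] [0.432 0.018 0.099]
scene [278.4 197.2] [271 192  16  12 150] [0.439 0.336 0.099]
scene [220.8 219. ] [213 214  17  12 155] [0.495 0.446 0.099]
scene [165.9 244.5] [158 238  17  14 194] [0.536 0.549 0.099]
scene [  6.7 245.9] [  0 240  16  14 160] [0.758 0.71  0.099]
scene [129.1 378.5] [125 373  10  11  93] [0.414 0.759 0.099]
side [325.1 155.5] [320 152  11   8  65] [0.432 0.02  0.099]
side [270.  195.7] [264 191  13  10 102] [0.439 0.342 0.099]
side [224.3 207.8] [218 203  14  11 126] [0.494 0.451 0.099]
side [179.5 222.2] [172 217  16  12 152] [0.535 0.554 0.099]
side [ 39.  226.3] [ 31 221  17  12 145] [0.757 0.715 0.099]
side [151.7 326.9] [147 318  12  20 147] [0.374 0.824 0.099]
[355. 119.] [325. 155.] [0.4332 0.0157 0.0975] 0.22Traceback (most recent call last):
  File "<stdin>", line 9, in <module>
  File "h.py", line 20, in tri
    r=least_squares(
[... 449 characters left out ...]
lback=callback)
    f_new = fun(x_new)
    self._update_fun()
    ~~~~~~~~~~~~~~~~^^
    self.f = self.fun_wrapped(xp_copy(self.x))
             ~~~~~~~~~~~~~~~~^^^^^^^^^^^^^^^^^
    return np.atleast_1d(self.fun(x))
                         ~~~~~~~~^^^
    return self.f(x, *self.args, **self.kwargs)
           ~~~~~~^^^^^^^^^^^^^^^^^^^^^^^^^^^^^^
  File "h.py", line 19, in <lambda>
    f=lambda p:np.concatenate([proj(c,p)-uv for c,uv in obs])
                               ~~~~^^^^^
  File "h.py", line 10, in proj
    P=P or arm.camera_params(c); E=np.array(P['extrinsics']); q=E[:3,:3]@np.array(p)+E[:3,3]
           ~~~~~~~~~~~~~~~~~^^^
ValueError: time passes only in moves, steps and waits
```

```bash
cat >> h.py <<'E'
import json,os
from scipy.spatial.transform import Rotation as Ro
if not os.path.exists('P.json'): json.dump({c:{k:np.array(v).tolist() for k,v in arm.camera_params(c).items()} for c in('scene','side')},open('P.json','w'))
PC=json.load(open('P.json'))
def tri(obs):
    f=lambda p:np.concatenate([proj(c,p,PC[c])-uv for c,uv in obs])
    r=least_squares(f,[.6,0,.1]);return r.x,np.abs(r.fun).max()
def go(target,yawdeg=None):
    """delta (cm, tool axes), twist z for jaw axis heading yawdeg"""
    s=arm.get_state(); w,x,y,z=s['tcp_rot'];R=Ro.from_quat([x,y,z,w]).as_matrix()
    d=R.T@(np.array(target)-s['eef_pos'])*100
    print('t',round(s['time_s'],2),'tcp',np.round(s['eef_pos'],4),'jaw heading',round(np.degrees(np.arctan2(R[1,1],R[0,1])),2),'tilt',np.round(R[:,2],4),'w',round(s['gripper_width'],4),'F',np.round(s['contact_force'],1))
    print('delta',np.round(d,2))
    if yawdeg is not None:
        a=np.radians(yawdeg);Rt=np.array([[np.sin(a)*1,np.cos(a),0],[-np.cos(a),np.sin(a),0],[0,0,-1]]); Rt[:,0]=np.cross(Rt[:,1],Rt[:,2])
        print('twist',np.round(Ro.from_matrix(R.T@Rt).as_rotvec(),3))
E
python3 - <<'E'
from h import *
L={c:caps(cv2.imread(f'pics/{n}.png')) for c,n in(('scene','s0'),('side','d0'))}
for u,s in L['scene']:
  for v,t in L['side']:
    p,e=tri([('scene',u),('side',v)])
    if e<2 and abs(p[2]-.1)<.012: print(np.round(u),np.round(v),np.round(p,4),round(e,2))
E
python3 - <<'E'
from h import *
P=arm.camera_params('wrist');E=np.array(P['extrinsics']);print(P['fx'],'campos',-E[:3,:3].T@E[:3,3],'look',-E[2,:3])
print('amber',ray('scene',218,204,0,PC['scene']),ray('scene',215,160,.125,PC['scene']))
go([.40,-.35,.32]); go([.40,-.02,.32],-14.5)
E
```

```text
[355. 119.] [325. 155.] [0.4332 0.0157 0.0975] 0.22
[278. 197.] [270. 196.] [0.4425 0.3315 0.0935] 0.55
[221. 219.] [224. 208.] [0.4979 0.4425 0.0942] 0.32
[166. 244.] [179. 222.] [0.5403 0.5463 0.0936] 0.38
[  7. 246.] [ 39. 226.] [0.7645 0.709  0.0938] 0.51
341.4172503602379 campos [ 0.25926544 -0.57214677  0.3736998 ] look [-0.26885296 -0.08610091 -0.95932514]
amber [0.58493627 0.34493058 0.        ] [0.58694148 0.34378221 0.125     ]
t 0.4 tcp [ 0.1911 -0.595   0.3038] jaw heading -72.19 tilt [-1.e-04  3.e-04 -1.e+00] w 0.0852 F [-0.1 -0.1 -0.2]
delta [ 27.38 -16.94  -1.62]
t 0.4 tcp [ 0.1911 -0.595   0.3038] jaw heading -72.19 tilt [-1.e-04  3.e-04 -1.e+00] w 0.0852 F [-0.1 -0.1 -0.2]
delta [ 37.47 -48.35  -1.61]
twist [-0.    -0.    -1.007]
```

```bash
python3 -m inch '{"delta_pos":[[5,-3,-0.5],[9,-5.5,-1],[13,-8,-1.6],[17,-10.5,-2],[21,-13,-2.5],[25,-15.5,-3],[27.4,-17,-3],[27.4,-17,-3]],"twist":[[0,0,-0.13],[0,0,-0.26],[0,0,-0.39],[0,0,-0.52],[0,0,-0.65],[0,0,-0.78],[0,0,-0.91],[0,0,-1.007]],"jaw":[1,1,1,1,1,1,1,1]}' 40; python3 -c "
from h import *
go([.46,0,.33],-14.5)"
```

```text
time_s: 1.2
eef_pos: [0.402, -0.346, 0.3344]
tcp_rot: [-0.0, 0.788, 0.616, 0.001]
contact_force: [-0.4, -0.6, 0.6]
gripper_width: 0.0856
t 1.2 tcp [ 0.402  -0.346   0.3344] jaw heading -13.95 tilt [ 9.e-04  9.e-04 -1.e+00] w 0.0856 F [-0.4 -0.6  0.6]
delta [34.97 -2.71  0.47]
twist [ 0.001 -0.001  0.01 ]
```

```bash
python3 -m inch '{"delta_pos":[[5,-0.4,0],[10,-0.8,0],[15,-1.2,0],[20,-1.6,0],[25,-2,0],[30,-2.4,0],[34,-2.7,0],[35,-2.7,0],[35,-2.7,0]],"twist":[[0,0,0.01],[0,0,0.01],[0,0,0.01],[0,0,0.01],[0,0,0.01],[0,0,0.01],[0,0,0.01],[0,0,0.01],[0,0,0.01]],"jaw":[1,1,1,1,1,1,1,1,1]}'; python3 - <<'E'
from h import *
P=arm.camera_params('wrist');json.dump({k:np.array(v).tolist() for k,v in P.items()},open('Pw1.json','w'))
shot('wrist','w1');go([.46,0,.33],-14.5)
E
```

```text
time_s: 2.1
eef_pos: [0.4617, -0.0025, 0.3341]
tcp_rot: [0.0, 0.793, 0.61, 0.0]
contact_force: [-0.1, -0.9, 0.6]
gripper_width: 0.0858
t 2.15 tcp [ 0.4616 -0.0037  0.334 ] jaw heading -14.96 tilt [ 3.e-04 -8.e-04 -1.e+00] w 0.0856 F [ 0.4  0.  -0.2]
delta [ 0.32 -0.25  0.4 ]
twist [ 0.001  0.001 -0.008]
```

View pics/w1.png

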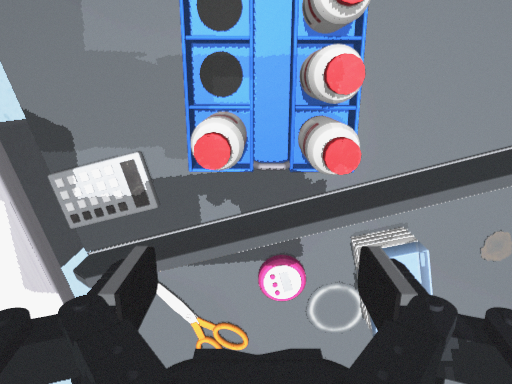

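The wrist view shows the near row on the left: cell 0 is full at (219,143), while cells 1 (221,73) and 2 (220,10) are empty with dark floor discs. I'll move on to see the whole carrier.

```bash
python3 -m inch '{"delta_pos":[[4,0,-0.6],[8,0,-1.2],[12,0,-1.8],[12,0,-1.8],[12,0,-1.8]],"twist":[[0,0,0],[0,0,0],[0,0,0],[0,0,0],[0,0,0]],"jaw":[1,1,1,1,1]}'; python3 - <<'E'
from h import *
P=arm.camera_params('wrist');json.dump({k:np.array(v).tolist() for k,v in P.items()},open('Pw2.json','w'))
shot('wrist','w2');go([.46,0,.33],-14.5)
E
```

```text
time_s: 2.65
eef_pos: [0.493, 0.111, 0.3518]
tcp_rot: [0.0, 0.794, 0.608, -0.0]
contact_force: [0.1, 0.6, -0.4]
gripper_width: 0.0853
t 2.7 tcp [0.4927 0.1105 0.3516] jaw heading -15.15 tilt [-9.e-04 -1.e-03 -1.e+00] w 0.0856 F [ 0.1 -0.1 -0.8]
delta [-11.52  -0.26   2.17]
twist [-0.001  0.001 -0.011]
```

View pics/w2.png

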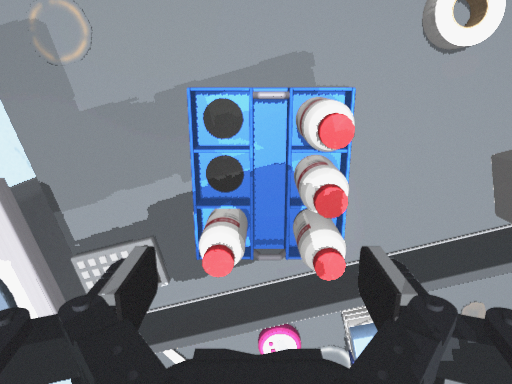

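```bash
python3 - <<'E'
import cv2
a=cv2.imread('pics/w2.png')[75:275,175:370]
cv2.imwrite('pics/w2z.png',cv2.resize(a,None,fx=3,fy=3,interpolation=cv2.INTER_CUBIC))
E
```

```text
(no output)
```

View pics/w2z.png

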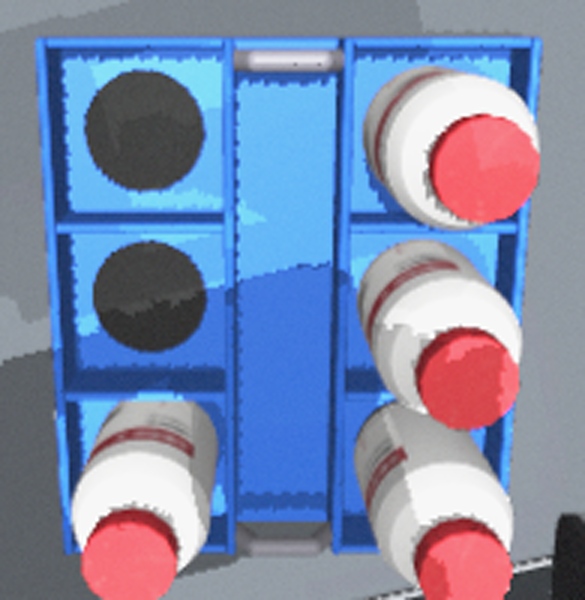

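```bash
python3 - <<'E'
from h import *
P=json.load(open('Pw2.json'))
o=[((-.092,.104,.036),(187,88.3)),((.092,.104,.036),(355.3,88)),((-.092,-.104,.036),(197,259)),((-.092,.034,.036),(193,150.3)),((-.092,-.034,.036),(195,207)),((-.020,.104,.036),(253.3,88.3)),((.02,.104,.036),(288.3,88.3)),((-.056,.068,.005),(223.3,118.3)),((-.056,0,.005),(225,173.7))]
def w(q,m): c,s=np.cos(q[2]),np.sin(q[2]); return [q[0]+c*m[0]-s*m[1],q[1]+s*m[0]+c*m[1],m[2]]
r=least_squares(lambda q:np.concatenate([proj('wrist',w(q,m),P)-uv for m,uv in o]),[.49,.05,-.25])
q=r.x;print(q[:2],np.degrees(q[2]),np.round(r.fun.reshape(-1,2),1))
for i in range(6): print(i,np.round(w(q,((-.056 if i<3 else .056),(-.068,0,.068)[i%3],.005)),4))
# scene cross-check
for m in ((-.092,.104,.036),(.092,.104,.036),(-.092,-.104,.036)): print(np.round(proj('scene',w(q,m),PC['scene']),1))
go([.4425,.3315,.36],-14.5)
E
```

```text
[0.49983889 0.07774442] -14.99020549418533 [[-0.2 -0.7]
 [ 1.5 -0.8]
 [-0.2  1.5]
 [-2.5  1.3]
 [-1.3  0.8]
 [-0.  -0.9]
 [ 1.9 -0.9]
 [ 0.4  0.6]
 [ 0.3  0.3]]
0 [0.4282 0.0265 0.005 ]
1 [0.4457 0.0922 0.005 ]
2 [0.4633 0.1579 0.005 ]
3 [ 0.5363 -0.0024  0.005 ]
4 [0.5539 0.0633 0.005 ]
5 [0.5715 0.1289 0.005 ]
[310.6 182.4]
[256.4 141.5]
[372.3 144.4]
t 2.7 tcp [0.4927 0.1105 0.3516] jaw heading -15.15 tilt [-9.e-04 -1.e-03 -1.e+00] w 0.0856 F [ 0.1 -0.1 -0.8]
delta [ 20.02 -10.62  -0.86]
twist [-0.001  0.001 -0.011]
```

```bash
python3 -m inch '{"delta_pos":[[4.5,-0.8,0],[9,-1.6,0],[13.5,-2.4,0],[18,-3.3,0],[22.5,-4.2,0],[26,-5,0],[26,-5,0],[26,-5,0]],"twist":[[0,0,0],[0,0,0],[0,0,0],[0,0,0],[0,0,0],[0,0,0],[0,0,0],[0,0,0]],"jaw":[1,1,1,1,1,1,1,1]}'; python3 - <<'E'
from h import *
P=arm.camera_params('wrist');json.dump({k:np.array(v).tolist() for k,v in P.items()},open('Pw3.json','w'))
im=shot('wrist','w3');go([.4425,.3315,.36],-15)
for u,s in caps(im): print(np.round(u,1),s,np.round(ray('wrist',*u,.105,P),4))
E
```

```text
time_s: 3.5
eef_pos: [0.5125, 0.3746, 0.3511]
tcp_rot: [0.0, 0.794, 0.608, -0.001]
contact_force: [0.6, 0.1, -0.1]
gripper_width: 0.0853
t 3.55 tcp [0.5125 0.374  0.3512] jaw heading -15.19 tilt [-0.0014 -0.0018 -1.    ] w 0.0852 F [ 0.2 -0.3 -0.6]
delta [-5.93 -5.64 -0.86]
twist [-0.001  0.002 -0.003]
[225.  102.9] [212  86  22  28 220] [0.4994 0.4401 0.105 ]
[195.  219.6] [180 204  31  32 748] [0.4385 0.3403 0.105 ]
[357.2 353. ] [352 346  13  17  86] [0.5645 0.1399 0.105 ]
```

View pics/w3.png

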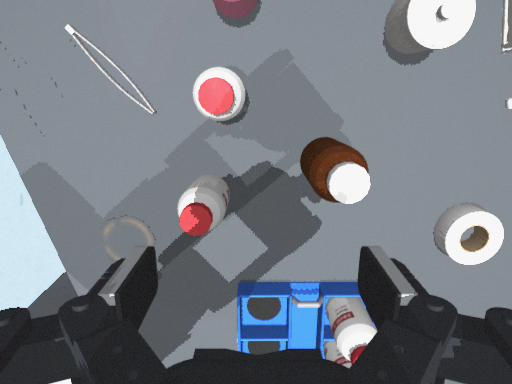

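Candidates here: white with a red cap at (217,96), white with a red cap at (203,205), and the pink one at (236,5). The two whites fit. I'll enlarge the crop to confirm and measure the caps.

```bash
python3 - <<'E'
from h import *
im=cv2.imread('pics/w3.png');P=json.load(open('Pw3.json'))
hsv=cv2.cvtColor(im,cv2.COLOR_BGR2HSV)
m=(((hsv[...,0]<10)|(hsv[...,0]>170))&(hsv[...,1]>110)&(hsv[...,2]>90)).astype(np.uint8)
n,l,s,c=cv2.connectedComponentsWithStats(m)
for i in range(1,n):
    if s[i,4]>200:
        pts=np.argwhere(l==i)[:,::-1].astype(np.int32);e=cv2.minEnclosingCircle(pts);print(c[i],s[i],e,ray('wrist',*c[i],.105,P),ray('wrist',*e[0],.105,P))
a=im[0:250,160:280];cv2.imwrite('pics/w3z.png',cv2.resize(a,None,fx=2.4,fy=2.4,interpolation=cv2.INTER_CUBIC))
E
```

```text
[215.71330049  95.53694581] [ 199   78   35   37 1015] ((215.45840454101562, 95.79289245605469), 18.40871238708496) [0.49326371 0.44839049 0.105     ] [0.49297906 0.44823923 0.105     ]
[195.45454545 218.87131051] [179 203  33  33 847] ((195.4166717529297, 218.77777099609375), 16.736650466918945) [0.43914945 0.34094817 0.105     ] [0.43914407 0.34105236 0.105     ]
```

View pics/w3z.png

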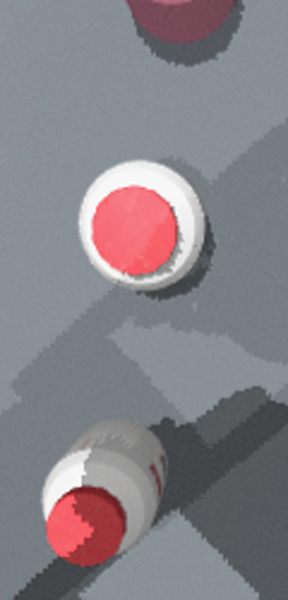

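Both are white with red caps. The lower one shows its red label at its right edge, the upper one is seen from straight above, and the pink one at the top is excluded. I'll go for the lower one first.

```bash
python3 -c "
from h import *
go([.439,.339,.2],-15)"
```

```text
t 3.55 tcp [0.5125 0.374  0.3512] jaw heading -15.19 tilt [-0.0014 -0.0018 -1.    ] w 0.0852 F [ 0.2 -0.3 -0.6]
delta [-5.27 -6.16 15.14]
twist [-0.001  0.002 -0.003]
```

```bash
python3 -m inch '{"delta_pos":[[-2.5,-3,2],[-4.5,-5.2,5],[-5.3,-6.2,9],[-5.3,-6.2,13],[-5.3,-6.2,15.1],[-5.3,-6.2,15.1],[-5.3,-6.2,15.1]],"twist":[[0,0,0],[0,0,0],[0,0,0],[0,0,0],[0,0,0],[0,0,0],[0,0,0]],"jaw":[1,1,1,1,1,1,1]}'; python3 - <<'E'
from h import *
P=arm.camera_params('wrist');json.dump({k:np.array(v).tolist() for k,v in P.items()},open('Pw4.json','w'))
im=shot('wrist','w4');go([.439,.339,.112],-15)
shot('scene','s4')
E
```

```text
time_s: 4.25
eef_pos: [0.4392, 0.3397, 0.2014]
tcp_rot: [0.0, 0.794, 0.607, -0.0]
contact_force: [1.3, -0.0, 0.7]
gripper_width: 0.0854
t 4.3 tcp [0.4396 0.3403 0.2022] jaw heading -15.17 tilt [ 2.e-03  8.e-04 -1.e+00] w 0.0853 F [-1.1 -0.1 -0.2]
delta [-0.16 -0.04  9.02]
twist [ 0.002 -0.001 -0.003]
```

View pics/w4.png

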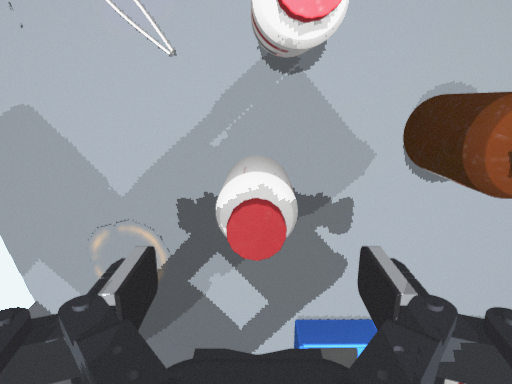

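View pics/s4.png

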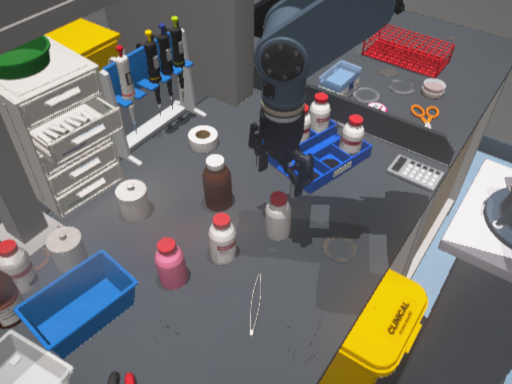

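```bash
python3 - <<'E'
from h import *
im=cv2.imread('pics/w4.png');P=json.load(open('Pw4.json'))
hsv=cv2.cvtColor(im,cv2.COLOR_BGR2HSV)
m=(((hsv[...,0]<10)|(hsv[...,0]>170))&(hsv[...,1]>110)&(hsv[...,2]>90)).astype(np.uint8)
m[:150]=0
n,l,s,c=cv2.connectedComponentsWithStats(m)
for i in range(1,n):
    if s[i,4]>400: print(c[i],s[i],ray('wrist',*c[i],.104,P))
p=ray('wrist',256.5,229,.105,P);print(p)
go([p[0],p[1],.112],-15)
E
```

```text
[255.91410831 229.35908934] [ 227  198   59   63 2899] [0.43839197 0.34108813 0.104     ]
[0.43886014 0.34161398 0.105     ]
t 4.35 tcp [0.4397 0.3407 0.2026] jaw heading -15.15 tilt [ 0.0029  0.0013 -1.    ] w 0.0854 F [ 0.1  0.1 -0.1]
delta [ 0.04 -0.13  9.06]
twist [ 0.003 -0.002 -0.003]
```

```bash
python3 -m inch '{"delta_pos":[[0,-0.1,3],[0,-0.1,6],[0,-0.1,8.5],[0,-0.1,9],[0,-0.1,9],[0,-0.1,9],[0,-0.1,9],[0,-0.1,9],[0,-0.1,9],[0,-0.1,9]],"twist":[[0,0,0],[0,0,0],[0,0,0],[0,0,0],[0,0,0],[0,0,0],[0,0,0],[0,0,0],[0,0,0],[0,0,0]],"jaw":[1,1,1,1,1,0.3,0.3,0.3,0.3,0.3]}' 40; python3 - <<'E'
from h import *
P=arm.camera_params('wrist')
im=shot('wrist','w5');go([.439,.339,.25],-15)
shot('side','d5')
E
```

```text
time_s: 5.35
eef_pos: [0.4384, 0.3418, 0.1127]
tcp_rot: [0.0, 0.794, 0.608, 0.002]
contact_force: [-0.1, -0.5, 4.5]
gripper_width: 0.0506
t 5.4 tcp [0.4384 0.3418 0.1127] jaw heading -15.06 tilt [ 0.0031  0.0014 -1.    ] w 0.0504 F [-0.1 -0.3  5.3]
delta [ -0.22   0.17 -13.73]
twist [ 0.003 -0.002 -0.001]
```

View pics/w5.png

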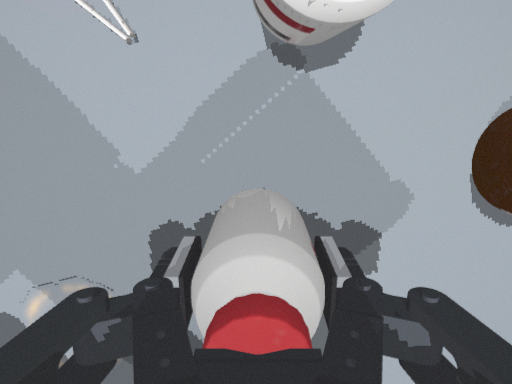

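View pics/d5.png

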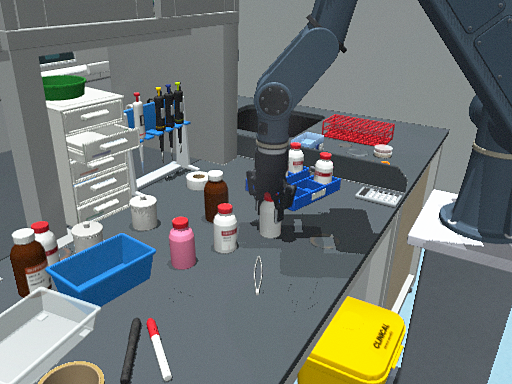

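Gripped at 50 mm. Lift.

```bash
python3 -m inch '{"delta_pos":[[0,0,-1],[0,0,-3],[0,0,-6],[0,0,-9],[0,0,-12],[0,0,-14],[0,0,-14],[0,0,-14]],"twist":[[0,0,0],[0,0,0],[0,0,0],[0,0,0],[0,0,0],[0,0,0],[0,0,0],[0,0,0]],"jaw":[0.3,0.3,0.3,0.3,0.3,0.3,0.3,0.3]}'; python3 - <<'E'
from h import *
go([.4457,.0922,.255],-15)
E
```

```text
time_s: 6.25
eef_pos: [0.4369, 0.3412, 0.2511]
tcp_rot: [-0.0, 0.794, 0.608, 0.0]
contact_force: [-0.5, 0.1, -3.2]
gripper_width: 0.0505
t 6.25 tcp [0.4369 0.3412 0.2511] jaw heading -15.07 tilt [ 0.  0. -1.] w 0.0505 F [-0.5  0.1 -3.2]
delta [-23.81   7.32  -0.4 ]
twist [-0.    -0.    -0.001]
```

```bash
python3 -m inch '{"delta_pos":[[-2,0.6,0],[-5,1.5,0],[-8.5,2.6,0],[-12,3.7,0],[-15.5,4.8,0],[-19,5.9,0],[-22,6.8,0],[-23.8,7.3,0],[-23.8,7.3,0],[-23.8,7.3,0]],"twist":[[0,0,0],[0,0,0],[0,0,0],[0,0,0],[0,0,0],[0,0,0],[0,0,0],[0,0,0],[0,0,0],[0,0,0]],"jaw":[0.3,0.3,0.3,0.3,0.3,0.3,0.3,0.3,0.3,0.3]}'; python3 - <<'E'
from h import *
P=arm.camera_params('wrist');json.dump({k:np.array(v).tolist() for k,v in P.items()},open('Pw6.json','w'))
im=shot('wrist','w6');shot('scene','s6');shot('side','d6');go([.4457,.0922,.255],-15)
a=cv2.imread('pics/s6.png')[60:220,230:400]
cv2.imwrite('pics/s6z.png',cv2.resize(a,None,fx=3.5,fy=3.5,interpolation=cv2.INTER_CUBIC))
E
```

```text
time_s: 7.25
eef_pos: [0.4453, 0.0925, 0.2499]
tcp_rot: [-0.001, 0.794, 0.608, -0.001]
contact_force: [0.5, -0.1, -2.9]
gripper_width: 0.0504
t 7.4 tcp [0.4456 0.0935 0.2504] jaw heading -15.0 tilt [-1.3e-03  3.0e-04 -1.0e+00] w 0.0501 F [ 0.  -1.  -2.8]
delta [-0.12  0.04 -0.46]
twist [-0.001  0.     0.   ]
```

View pics/w6.png

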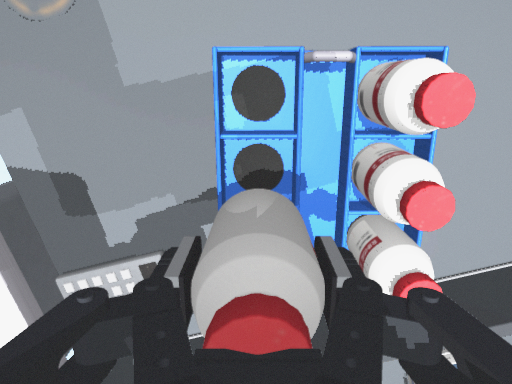

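View pics/s6z.png

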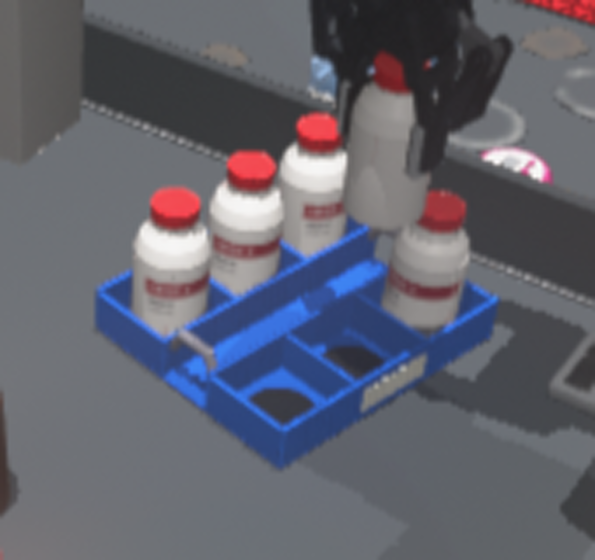

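```bash
python3 - <<'E'
from h import *
P=json.load(open('Pw6.json'))
o=[((-.092,.104,.036),(214,47.5)),((.092,.104,.036),(447,46.5)),((-.092,.034,.036),(218,136)),((-.018,.034,.036),(299.5,136)),((-.018,.104,.036),(302,48)),((.02,.104,.036),(356,47.5)),((-.056,.068,.005),(258.5,93)),((-.056,0,.005),(258.5,167.5))]
def w(q,m): c,s=np.cos(q[2]),np.sin(q[2]); return [q[0]+c*m[0]-s*m[1],q[1]+s*m[0]+c*m[1],m[2]]
r=least_squares(lambda q:np.concatenate([proj('wrist',w(q,m),P)-uv for m,uv in o]),[.49,.05,-.25])
q=r.x;print(q[:2],np.degrees(q[2]),np.round(r.fun.reshape(-1,2),1))
for i in (1,2): print(i,np.round(w(q,((-.056 if i<3 else .056),(-.068,0,.068)[i%3],.005)),4))
c=w(q,(-.056,0,.005));go([c[0],c[1],.19],-15)
E
```

```text
[0.49806442 0.07800787] -15.16074077918603 [[-3.6 -1. ]
 [ 2.3 -0.2]
 [-4.3  1.4]
 [ 3.5  1.4]
 [ 4.4 -1.6]
 [-0.3 -1.1]
 [-1.2  1.3]
 [-1.2  1.5]]
1 [0.444  0.0927 0.005 ]
2 [0.4618 0.1583 0.005 ]
t 7.4 tcp [0.4456 0.0935 0.2504] jaw heading -15.0 tilt [-1.3e-03  3.0e-04 -1.0e+00] w 0.0501 F [ 0.  -1.  -2.8]
delta [-0.12 -0.12  6.04]
twist [-0.001  0.     0.   ]
```

The fits agree to within 1.5 mm, so the target is (0.445, 0.0925). Next I'll lower the bottle to just above the walls and check it.

```bash
python3 -m inch '{"delta_pos":[[-0.1,-0.05,2],[-0.1,-0.05,4],[-0.1,-0.05,6],[-0.1,-0.05,8],[-0.1,-0.05,9],[-0.1,-0.05,9],[-0.1,-0.05,9]],"twist":[[0,0,0],[0,0,0],[0,0,0],[0,0,0],[0,0,0],[0,0,0],[0,0,0]],"jaw":[0.3,0.3,0.3,0.3,0.3,0.3,0.3]}'; python3 - <<'E'
from h import *
shot('scene','s7');shot('side','d7');go([.445,.0925,.1185],-15)
a=cv2.imread('pics/s7.png')[60:220,250:400];b=cv2.imread('pics/d7.png')[120:240,220:370]
cv2.imwrite('pics/s7z.png',np.hstack([cv2.resize(a,(400,427),interpolation=cv2.INTER_CUBIC),cv2.resize(b,(400,427),interpolation=cv2.INTER_CUBIC)]))
E
```

```text
time_s: 8.1
eef_pos: [0.4455, 0.0922, 0.1611]
tcp_rot: [0.0, 0.793, 0.609, 0.0]
contact_force: [-0.5, -0.3, -2.2]
gripper_width: 0.0503
t 8.2 tcp [0.4459 0.0919 0.1617] jaw heading -15.04 tilt [ 1.9e-03 -1.0e-04 -1.0e+00] w 0.0503 F [-0.3  0.2 -3.3]
delta [ 0.03 -0.1   4.32]
twist [ 0.002 -0.    -0.001]
```

View pics/s7z.png

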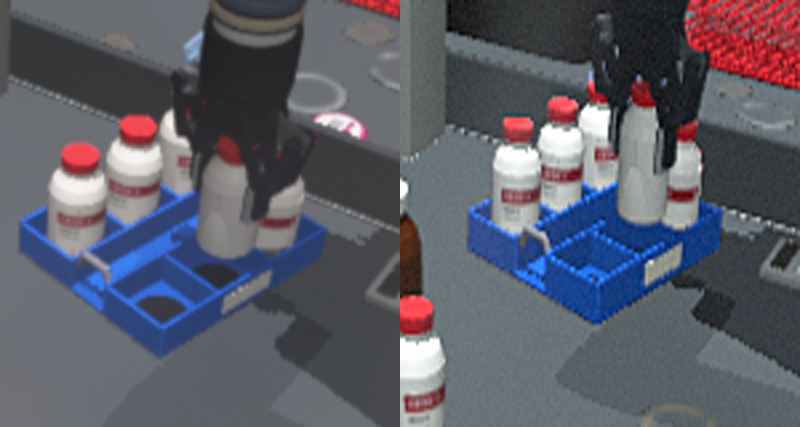

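```bash
python3 -m inch '{"delta_pos":[[0,-0.1,1],[0,-0.1,2],[0,-0.1,3],[0,-0.1,3.6],[0,-0.1,3.6],[0,-0.1,3.6]],"twist":[[0,0,0],[0,0,0],[0,0,0],[0,0,0],[0,0,0],[0,0,0]],"jaw":[0.3,0.3,0.3,0.3,0.3,0.3]}'; python3 - <<'E'
from h import *
go([.445,.0925,.118],-15)
E
```

```text
time_s: 8.8
eef_pos: [0.4441, 0.0921, 0.1244]
tcp_rot: [-0.0, 0.794, 0.608, -0.0]
contact_force: [0.1, 1.8, -3.6]
gripper_width: 0.0505
t 8.8 tcp [0.4441 0.0921 0.1244] jaw heading -15.08 tilt [-1.1e-03  2.0e-04 -1.0e+00] w 0.0505 F [ 0.1  1.8 -3.6]
delta [0.06 0.08 0.64]
twist [-0.001  0.    -0.001]
```

```bash
python3 -m inch '{"delta_pos":[[0,0.05,0.2],[0,0.05,0.4],[0,0.05,0.55],[0,0.05,0.6],[0,0.05,0.6]],"twist":[[0,0,0],[0,0,0],[0,0,0],[0,0,0],[0,0,0]],"jaw":[0.3,0.3,0.3,0.3,0.3]}'; python3 - <<'E'
from h import *
go([.445,.0925,.118],-15)
E
```

```text
time_s: 9.3
eef_pos: [0.4451, 0.0919, 0.119]
tcp_rot: [0.0, 0.794, 0.608, 0.0]
contact_force: [1.4, 2.6, -1.4]
gripper_width: 0.0509
t 9.3 tcp [0.4451 0.0919 0.119 ] jaw heading -15.07 tilt [ 8.e-04 -0.e+00 -1.e+00] w 0.0509 F [ 1.4  2.6 -1.4]
delta [ 0.06 -0.03  0.1 ]
twist [ 0.001 -0.    -0.001]
```

```bash
python3 -m inch '{"delta_pos":[[0.1,0,0.05],[0.2,0,0.1],[0.2,0,0.15],[0.2,0,0.15]],"twist":[[0,0,0],[0,0,0],[0,0,0],[0,0,0]],"jaw":[0.3,0.3,0.3,0.3]}'; python3 - <<'E'
from h import *
go([.445,.0925,.118],-15)
E
```

```text
time_s: 9.7
eef_pos: [0.4449, 0.0937, 0.1177]
tcp_rot: [-0.0, 0.794, 0.608, -0.0]
contact_force: [-0.6, -0.8, 3.1]
gripper_width: 0.0505
t 9.7 tcp [0.4449 0.0937 0.1177] jaw heading -15.05 tilt [-9.e-04 -2.e-04 -1.e+00] w 0.0505 F [-0.6 -0.8  3.1]
delta [-0.11  0.04 -0.03]
twist [-0.001  0.    -0.001]
```

The floor is felt: Fz went from -3 to +3 N at TCP 0.1177. Release and rise.

```bash
python3 -m inch '{"delta_pos":[[0,0,0],[0,0,0],[0,0,0],[0,0,0],[0,0,-1],[0,0,-3.5],[0,0,-7],[0,0,-11],[0,0,-14],[0,0,-14]],"twist":[[0,0,0],[0,0,0],[0,0,0],[0,0,0],[0,0,0],[0,0,0],[0,0,0],[0,0,0],[0,0,0],[0,0,0]],"jaw":[0.85,0.85,0.85,0.85,0.85,0.85,0.85,0.85,0.85,0.85]}'; python3 - <<'E'
from h import *
im=shot('wrist','w8');go([.493,.448,.26],-15)
shot('scene','s8')
E
```

```text
time_s: 10.7
eef_pos: [0.4473, 0.0939, 0.2618]
tcp_rot: [0.003, 0.794, 0.608, 0.004]
contact_force: [1.0, -0.5, -0.4]
gripper_width: 0.0728
t 10.75 tcp [0.4462 0.0939 0.2598] jaw heading -15.06 tilt [ 5.9e-03 -2.0e-04 -1.0e+00] w 0.0724 F [-0.2  0.2  0.1]
delta [35.41 -4.68  0.  ]
twist [ 0.006 -0.001 -0.001]
```

View pics/w8.png

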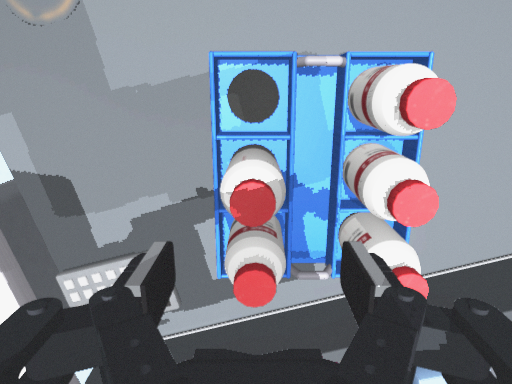

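View pics/s8.png

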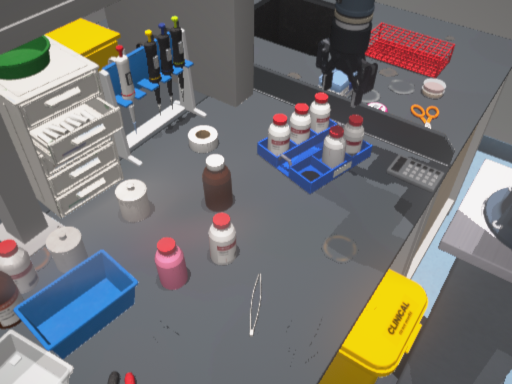

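The first bottle stands in cell 1: cap at (252,202) in the wrist view and (337,132) in the scene view. The others are unmoved. Now the second spare.

```bash
python3 -m inch '{"delta_pos":[[3,-0.4,0],[7,-0.9,0],[11.5,-1.5,0],[16,-2.1,0],[20.5,-2.7,0],[25,-3.3,0],[29.5,-3.9,0],[33,-4.4,0],[35.4,-4.7,0],[35.4,-4.7,0]],"twist":[[0,0,0],[0,0,0],[0,0,0],[0,0,0],[0,0,0],[0,0,0],[0,0,0],[0,0,0],[0,0,0],[0,0,0]],"jaw":[1,1,1,1,1,1,1,1,1,1]}'; python3 -m inch '{"delta_pos":[[0,0,3],[0,0,6],[0,0,6],[0,0,6]],"twist":[[0,0,0],[0,0,0],[0,0,0],[0,0,0]],"jaw":[1,1,1,1]}'; python3 - <<'E'
from h import *
P=arm.camera_params('wrist')
im=shot('wrist','w9')
hsv=cv2.cvtColor(im,cv2.COLOR_BGR2HSV)
m=(((hsv[...,0]<10)|(hsv[...,0]>170))&(hsv[...,1]>110)&(hsv[...,2]>90)).astype(np.uint8)
n,l,s,c=cv2.connectedComponentsWithStats(m)
for i in range(1,n):
    if s[i,4]>400: print(c[i],s[i],ray('wrist',*c[i],.104,P))
go([.493,.448,.112],-15)
E
```

```text
time_s: 11.8
eef_pos: [0.4911, 0.4505, 0.2549]
tcp_rot: [-0.0, 0.793, 0.61, -0.001]
contact_force: [-0.9, -1.7, -0.3]
gripper_width: 0.0856
time_s: 12.2
eef_pos: [0.4915, 0.4466, 0.1962]
tcp_rot: [-0.0, 0.794, 0.608, -0.002]
contact_force: [0.4, -0.5, 0.6]
gripper_width: 0.0854
[296.24118477  16.07404795] [ 256    0   75   36 1418] [0.5336936  0.54100918 0.104     ]
[259.94913071 227.12717321] [ 230  195   62   64 3106] [0.49329474 0.45056418 0.104     ]
t 12.25 tcp [0.4923 0.4473 0.1976] jaw heading -15.11 tilt [-2.e-04 -3.e-04 -1.e+00] w 0.0853 F [-0.2  0.1  0.6]
delta [0.09 0.05 8.56]
twist [-0.     0.    -0.002]
```

View pics/w9.png

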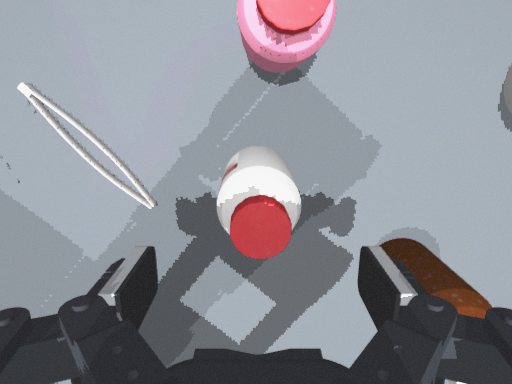

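The white bottle with its red label is centred at (260,227) between the fingers. Pink (285,20) and amber (430,275) are clear of them. Descend and grip.

```bash
python3 -m inch '{"delta_pos":[[0.3,0,3],[0.3,0,6],[0.3,0,8],[0.3,0,8.5],[0.3,0,8.5],[0.3,0,8.5],[0.3,0,8.5],[0.3,0,8.5],[0.3,0,8.5],[0.3,0,8.5]],"twist":[[0,0,0],[0,0,0],[0,0,0],[0,0,0],[0,0,0],[0,0,0],[0,0,0],[0,0,0],[0,0,0],[0,0,0]],"jaw":[1,1,1,1,1,0.3,0.3,0.3,0.3,0.3]}' 40; python3 -c "
from h import *
go([0,0,0])"; python3 -m inch '{"delta_pos":[[0,0,-1],[0,0,-3],[0,0,-6],[0,0,-9],[0,0,-12],[0,0,-14],[0,0,-14],[0,0,-14]],"twist":[[0,0,0],[0,0,0],[0,0,0],[0,0,0],[0,0,0],[0,0,0],[0,0,0],[0,0,0]],"jaw":[0.3,0.3,0.3,0.3,0.3,0.3,0.3,0.3]}'; python3 - <<'E'
from h import *
go([.463,.1582,.252],-15)
E
```

```text
time_s: 13.25
eef_pos: [0.4934, 0.4514, 0.1146]
tcp_rot: [0.0, 0.794, 0.608, 0.002]
contact_force: [-1.5, -0.1, 5.5]
gripper_width: 0.0505
t 13.25 tcp [0.4934 0.4514 0.1146] jaw heading -15.07 tilt [ 0.0024  0.0018 -1.    ] w 0.0505 F [-1.5 -0.1  5.5]
delta [-56.44 -35.93  11.26]
time_s: 14.05
eef_pos: [0.4924, 0.4505, 0.2524]
tcp_rot: [0.0, 0.794, 0.608, -0.0]
contact_force: [-0.1, 0.2, -2.7]
gripper_width: 0.0504
t 14.05 tcp [0.4924 0.4505 0.2524] jaw heading -15.07 tilt [-1.e-04 -1.e-04 -1.e+00] w 0.0504 F [-0.1  0.2 -2.7]
delta [-28.99   4.76   0.05]
twist [-0.     0.    -0.001]
```

```bash
python3 -m inch '{"delta_pos":[[-2,0.3,0],[-5,0.8,0],[-9,1.5,0],[-13,2.1,0],[-17,2.8,0],[-21,3.4,0],[-25,4.1,0],[-27.8,4.6,0],[-28.9,4.8,0],[-28.9,4.8,0]],"twist":[[0,0,0],[0,0,0],[0,0,0],[0,0,0],[0,0,0],[0,0,0],[0,0,0],[0,0,0],[0,0,0],[0,0,0]],"jaw":[0.3,0.3,0.3,0.3,0.3,0.3,0.3,0.3,0.3,0.3]}'; python3 - <<'E'
from h import *
P=arm.camera_params('wrist');json.dump({k:np.array(v).tolist() for k,v in P.items()},open('Pw10.json','w'))
im=shot('wrist','w10');go([.463,.159,.164],-15)
E
```

```text
time_s: 15.05
eef_pos: [0.4633, 0.1581, 0.2514]
tcp_rot: [-0.001, 0.795, 0.607, -0.001]
contact_force: [0.4, -0.3, -1.9]
gripper_width: 0.0503
t 15.1 tcp [0.4638 0.1591 0.2516] jaw heading -15.16 tilt [-1.7e-03  4.0e-04 -1.0e+00] w 0.0501 F [-0.7 -0.1 -1.8]
delta [-0.03 -0.05  8.76]
twist [-0.002  0.    -0.003]
```

View pics/w10.png

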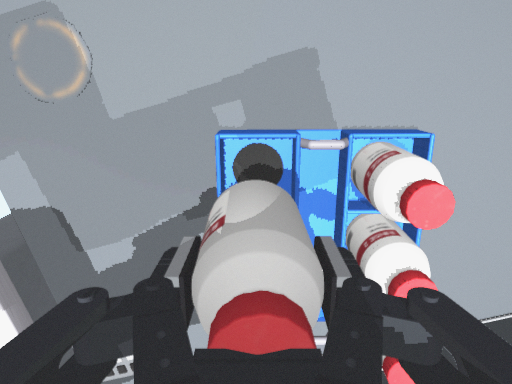

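```bash
python3 - <<'E'
from h import *
P=json.load(open('Pw10.json'))
a=ray('wrist',217,131.5,.036,P);b=ray('wrist',432,130.5,.036,P)
ax=(b-a)/np.linalg.norm(b-a);n=np.array([-ax[1],ax[0],0]);print(a,b,np.linalg.norm(b-a),np.degrees(np.arctan2(ax[1],ax[0])))
mid=(a+b)/2;print('cell2',mid-.056*ax-.035*n,mid-.056*ax-.036*n)
E
python3 -m inch '{"delta_pos":[[0,-0.05,2],[0,-0.05,4],[0,-0.05,6],[0,-0.05,8],[0,-0.05,8.8],[0,-0.05,8.8],[0,-0.05,8.8]],"twist":[[0,0,0],[0,0,0],[0,0,0],[0,0,0],[0,0,0],[0,0,0],[0,0,0]],"jaw":[0.3,0.3,0.3,0.3,0.3,0.3,0.3]}'; python3 - <<'E'
from h import *
shot('scene','s11');shot('side','d11');go([.463,.159,.125],-15)
a=cv2.imread('pics/s11.png')[60:220,250:400];b=cv2.imread('pics/d11.png')[120:240,220:370]
cv2.imwrite('pics/s11z.png',np.hstack([cv2.resize(a,(400,427),interpolation=cv2.INTER_CUBIC),cv2.resize(b,(400,427),interpolation=cv2.INTER_CUBIC)]))
E
```

```text
[0.44007151 0.20413964 0.036     ] [0.61204123 0.15818659 0.036     ] 0.1780035648913342 -14.96079587448301
cell2 [0.46291909 0.16180637 0.036     ] [0.46266093 0.16084027 0.036     ]
time_s: 15.8
eef_pos: [0.4639, 0.16, 0.1646]
tcp_rot: [0.0, 0.793, 0.609, 0.0]
contact_force: [0.0, -0.7, -2.2]
gripper_width: 0.0502
t 15.9 tcp [0.4641 0.1597 0.1652] jaw heading -15.04 tilt [ 2.e-03  3.e-04 -1.e+00] w 0.0504 F [-0.3 -0.6 -2.3]
delta [-0.1  -0.09  4.02]
twist [ 0.002 -0.001 -0.001]
```

View pics/s11z.png

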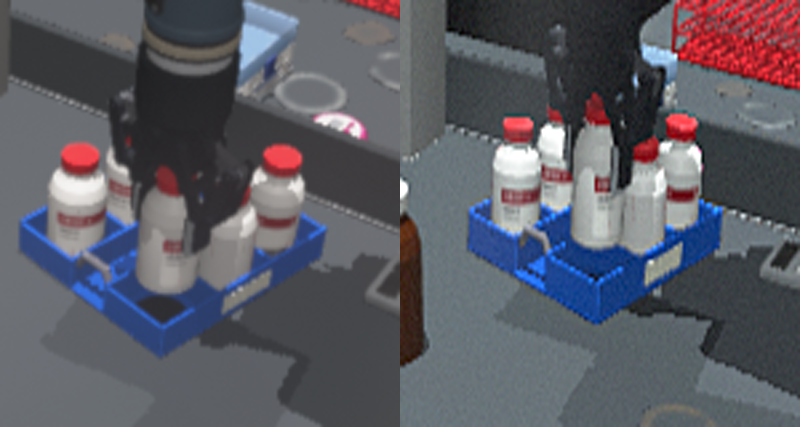

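The bottle is in line with cell 2 in both views, so I'll lower it in.

```bash
python3 -m inch '{"delta_pos":[[0,-0.1,1],[0,-0.1,2],[0,-0.1,3],[0,-0.1,3.8],[0,-0.1,3.8],[0,-0.1,3.8]],"twist":[[0,0,0],[0,0,0],[0,0,0],[0,0,0],[0,0,0],[0,0,0]],"jaw":[0.3,0.3,0.3,0.3,0.3,0.3]}'; python3 - <<'E'
from h import *
go([.463,.160,.1195],-15)
E
```

```text
time_s: 16.5
eef_pos: [0.4624, 0.1595, 0.1259]
tcp_rot: [-0.0, 0.794, 0.608, -0.0]
contact_force: [-0.9, -0.8, -2.7]
gripper_width: 0.0504
t 16.5 tcp [0.4624 0.1595 0.1259] jaw heading -15.08 tilt [-1.e-03 -1.e-04 -1.e+00] w 0.0504 F [-0.9 -0.8 -2.7]
delta [0.06 0.05 0.64]
twist [-0.001  0.    -0.001]
```

```bash
python3 -m inch '{"delta_pos":[[0,0,0.2],[0,0,0.4],[0,0,0.55],[0,0,0.6],[0,0,0.6]],"twist":[[0,0,0],[0,0,0],[0,0,0],[0,0,0],[0,0,0]],"jaw":[0.3,0.3,0.3,0.3,0.3]}'; python3 -m inch '{"delta_pos":[[0,0,0.05],[0,0,0.1],[0,0,0.1]],"twist":[[0,0,0],[0,0,0],[0,0,0]],"jaw":[0.3,0.3,0.3]}'
```

```text
time_s: 17.0
eef_pos: [0.4625, 0.1596, 0.1204]
tcp_rot: [0.0, 0.794, 0.608, 0.0]
contact_force: [-0.1, 1.5, -1.7]
gripper_width: 0.0503
time_s: 17.3
eef_pos: [0.4626, 0.1596, 0.1196]
tcp_rot: [0.0, 0.794, 0.608, 0.0]
contact_force: [-0.7, 0.5, -0.1]
gripper_width: 0.0504
```

```bash
python3 -m inch '{"delta_pos":[[0,0,0.05],[0,0,0.1],[0,0,0.1]],"twist":[[0,0,0],[0,0,0],[0,0,0]],"jaw":[0.3,0.3,0.3]}'
```

```text
time_s: 17.6
eef_pos: [0.4625, 0.1596, 0.1195]
tcp_rot: [0.0, 0.794, 0.608, 0.0]
contact_force: [-1.7, -0.5, 9.4]
gripper_width: 0.05
```

The bottle is on the floor of the cell (Fz up to 9 N). Release, rise and look.

```bash
python3 -m inch '{"delta_pos":[[0,0,-0.1],[0,0,-0.1],[0,0,-0.1],[0,0,-0.1],[0,0,-1],[0,0,-3.5],[0,0,-7],[0,0,-11],[0,0,-15],[0,0,-15]],"twist":[[0,0,0],[0,0,0],[0,0,0],[0,0,0],[0,0,0],[0,0,0],[0,0,0],[0,0,0],[0,0,0],[0,0,0]],"jaw":[0.85,0.85,0.85,0.85,0.85,0.85,0.85,0.85,0.85,0.85]}'; python3 -m inch '{"delta_pos":[[0,0,-3],[0,0,-6],[0,0,-8],[0,0,-8]],"twist":[[0,0,0],[0,0,0],[0,0,0],[0,0,0]],"jaw":[1,1,1,1]}'; python3 - <<'E'
from h import *
shot('wrist','w12');shot('scene','s12');shot('side','d12')
a=cv2.imread('pics/s12.png')[80:290,140:390];b=cv2.imread('pics/d12.png')[130:280,150:350]
cv2.imwrite('pics/f12.png',np.hstack([cv2.resize(a,(400,336),interpolation=cv2.INTER_CUBIC),cv2.resize(b,(400,336),interpolation=cv2.INTER_CUBIC)]))
for c,n in(('scene','s12'),('side','d12')):
    for u,s in caps(cv2.imread(f'pics/{n}.png')): print(c,np.round(u,1),np.round(ray(c,*u,.104,PC[c]),3))
E
```

```text
time_s: 18.6
eef_pos: [0.4652, 0.16, 0.2739]
tcp_rot: [0.003, 0.794, 0.608, 0.005]
contact_force: [0.9, -0.4, 0.3]
gripper_width: 0.0727
time_s: 19.0
eef_pos: [0.4635, 0.1598, 0.3509]
tcp_rot: [0.002, 0.794, 0.608, 0.003]
contact_force: [-0.2, -0.4, 0.3]
gripper_width: 0.0856
scene [320.9  97.3] [ 0.538 -0.008  0.104]
scene [301.2 107.9] [0.554 0.059 0.104]
scene [279.6 119. ] [0.572 0.126 0.104]
scene [355.7 119.1] [0.429 0.023 0.104]
scene [336.5 130.5] [0.445 0.087 0.104]
scene [314.2 143.7] [0.462 0.158 0.104]
scene [166.  244.7] [0.533 0.552 0.104]
scene [  6.7 245.9] [0.754 0.712 0.104]
scene [129.2 378.6] [0.412 0.76  0.104]
side [325.2 155.3] [0.428 0.031 0.104]
side [311.1 161.1] [0.443 0.096 0.104]
side [294.7 167.7] [0.46  0.164 0.104]
side [179.8 222.4] [0.528 0.562 0.104]
side [ 39.  226.3] [0.749 0.72  0.104]
side [151.7 327. ] [0.37  0.828 0.104]
```

View pics/w12.png

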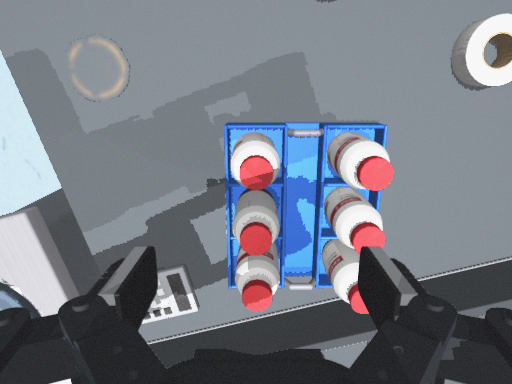

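View pics/f12.png

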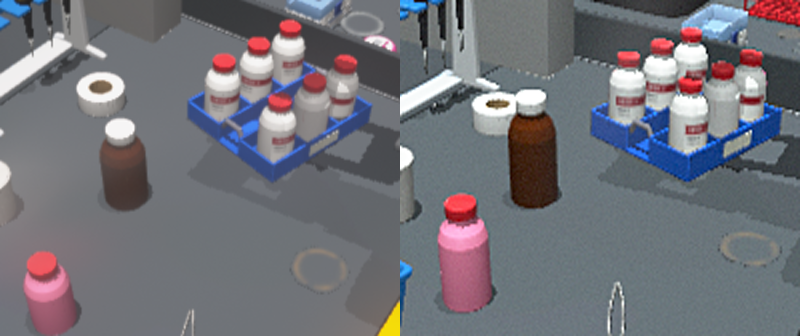

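All six cells hold an upright bottle. The four kept caps and the pink one moved by no more than 0.5 px from the first pictures, and amber is standing. The arm is clear, so I'll hand in.

```bash
python3 -c "
from station import arm
print(arm.close_job())"
```

```text
the job is handed in; nothing more can be done
None
```

Both spare white bottles are upright in the two empty cells, and the job is handed in at about 19 s of the 51 s allowed. The empty cells were cell 1 (near row, middle) and cell 2 (near row, left).

- **Setting down:** I lowered each bottle until the wrist force showed the cell's floor, about +3 N in cell 1 and +9 N in cell 2, then opened the gripper and backed away straight up.
- **Final pictures:** All six cells hold an upright bottle. The cap positions of the kept bottles and the pink look-alike match the first pictures to about 0.5 px where they show. Amber is still standing in place. The gripper was about 0.17 m above the caps, touching nothing.
- **Disagreements:** The scene and side cameras differed from each other by 6–9 mm in y. They differed the same way on the kept bottle in cell 0, so I took it as calibration error and worked from the wrist camera. The carrier position from different wrist views agreed to about 3 mm.
- **Side force in cell 1:** I felt up to 2.6 N sideways while lowering that bottle and removed it with a 2 mm shift before it reached the floor.

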